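# Turn a microplate over against the cooling plate's edge

### The arm

A 6-joint arm with a two-finger parallel gripper is mounted at the origin on a cart in front of the work surface, level with it; the furniture and walls round the work are solid. World frame = base frame: x ahead of the robot, y to its left, z up, the work surface at z = 0. Lengths are in mm, angles in degrees, forces in N, time in s.
With the tool pointing down it reaches from about 300 to 850 mm from the base axis. Payload 4.2 kg.
Tool frame: the origin (TCP) lies midway between the tips of the shut fingers; the grasp point (between the pads) lies 19 mm behind it; z points along the fingers, y is the direction in which the jaws open and shut (so a half turn about z gives the same grasp; the last joint's range is limited). The gripper opens to 91 mm and grips with 3 to 60 N. Pads are 32 mm wide; open, the fingers measure 118 mm over their backs; the gripper's body (76 mm by 178 mm) begins 60 mm behind the grasp point.
Start: joints at [63.197, 18.312, 89.639, -0, 72.044, -1.146], TCP at [248.97, 518.321, 213.976] pointing down, gripper open.
Joint ranges: [-177.97, 177.97], [-48.28, 115.42], [12.27, 149.76], [-77.06, 257.06], [2.81, 150.46], [-146.56, 146.56]. Speed limits (degrees/s): [147.25, 147.25, 180, 180, 180, 180].

### API

Orientations are given as [roll, pitch, yaw] about the fixed x, y, z axes, in that order (R = Rz(yaw) Ry(pitch) Rx(roll)).
In Python, from workcell import env gives the robot as it stands.
- The arm moves only by the shell command python3 -m jog 'ROWS' [FORCE]. ROWS is JSON, a list of rows, each an object of numbers: "dx", "dy", "dz": the shift along the world's x, y, z in m; "wx", "wy", "wz": the turn, a rotation vector about the world's x, y, z in rad; "grip": the gripper's target within -1 to 1 (shut at 1, half-way at 0, fully open at -1). In form: [{"dx": .., "dy": .., "dz": .., "wx": .., "wy": .., "wz": .., "grip": ..}, ...]. A call has 1 to 10 rows; each row shifts and turns the commanded pose from where the row before left it; what a row does not reach is not made up. A row lasts 1/10 s, in which the tool goes at most 50 mm and 8.59 degrees, less where a joint would pass 70% of its speed; a pose out of reach is approached as far as the arm can. A call with a gripper value outside its range is refused whole. The fingers move at their own pace and stop on an object; FORCE is the grip in N (left out, the last holds). Time passes only in rows, so rows that do not move let the fingers close. It gives the time, the measured TCP pose, the force and the opening at its end, in the units of the state.
- env.state(): the state, without advancing time (a new reading comes with each control period).
- env.grab_frame(name): name is "scene" or "side" or "wrist"; returns the picture (400x640x3 uint8, red, green, blue); there is no depth.
- env.get_calibration(name): a dict with "fx", "fy", "cx", "cy" (pixels), "R" (3x3) and "t" (3): a world point X has camera coordinates R X + t. Camera axes: x right, y down, z forward; pixel columns grow to the right and rows downward; lengths in mm; the calibration is good to about 2 mm. The wrist camera is an equidistant fisheye: a pixel r from the principal point sees the ray r / f radians off the axis. A picture is of the moment at which its call begins: read the wrist's pose just before it. get_calibration takes no time and is no camera call; for the wrist camera it gives the pose at the moment of the call.
- env.job_done(): hands the job in, once; it reports no verdict.
The state is a dict: "time_s": time; "qpos": joint angles; "qvel": joint speeds; "effort": joint torques, N m; "ee_pos": TCP position; "ee_rot": TCP orientation; "force": force on the tool from outside, world axes, zero at the start; "torque": the same for the moment, N m; "gripper_width": finger opening in mm.
Only numpy, scipy, OpenCV 4.12 (cv2) and the standard library are available. Lean on these libraries where they do the work, as an engineer would, in place of code of your own. Each camera call takes 0.05 s, during which the arm holds its last target. There are 200 camera calls.

### The job

The white microplate lies face down in front of the cooling plate. Without gripping or picking it up, push it with the fingertips against the cooling plate's front edge so that it tips up on edge there and flips over on to the cooling plate with its wells facing up, then push it fully home, flat and square against the blue fence. Leave the other things where they stand.

Things in the scene. Friction and masses are not known exactly. Their poses are not given: they have to be found in the camera images.
- cooling_plate: Fixed cooling plate: grey metal slab 6 mm thick, 160 mm wide (its y), with a blue fence along its far edge. Origin at table level midway across it; +x points from the open front edge to the fence. The front edge, an upright 6 mm step, is at x = -52 mm; the fence's face is at x = +75 mm, its top 18 mm above the table (12 mm above the slab). Open at the sides.
- microplate: White rigid 96-well microplate, about 80 g, 85.5 (its x) x 127.8 (its y) x 14.4 mm. Starts face down on the table in front of the cooling plate, a long side roughly facing its front edge. Origin: middle of the well face (blue wells); z points from there out through the underside: up at the start, down when wells are up. Underside skirt, z 10.4 to 14.4 mm, has the full size; the body below it is 77.5 x 119.8 mm.
- microplate_mid (a point): Middle of the microplate, 7.2 mm from either face. To flip: with a long side held against the step by a few N on the opposite skirt side, a fingertip that rises along an arc about the step's top edge while still pressing towards the fence brings that side up by friction, then catches under the skirt's 4 mm ledge; just past upright it falls over on to the slab, short of the fence. Turned over, its skirt is at the bottom: the ledge is then 4 mm above the slab.
- microplate_corner0 (a point): Corner of the microplate at its own x = -42.8 mm, y = -63.9 mm, half-way through its thickness.
- microplate_corner1 (a point): Corner of the microplate at its own x = -42.8 mm, y = +63.9 mm, half-way through its thickness.
- microplate_corner2 (a point): Corner of the microplate at its own x = +42.8 mm, y = +63.9 mm, half-way through its thickness.
- microplate_corner3 (a point): Corner of the microplate at its own x = +42.8 mm, y = -63.9 mm, half-way through its thickness.
- amber_jar: Bystander, loose: small amber jar with black lid, 52 mm across, 89 mm tall. Origin at the centre of its underside.
- petri_stack: Bystander, loose: stack of petri dishes, 92 mm across, 57 mm tall. Origin at the centre of its underside.
- dropper_a: Bystander, loose: brown dropper bottle, 33 mm across, 102 mm tall. Origin at the centre of its underside.
- timer: Bystander, loose: white lab timer, 62 x 65 mm, 18 mm tall. Origin at the centre of its underside.
There are look-alikes about, which are no part of the job. There is more than one size of the microplate; the one meant has the size given above.

How it is judged (in metres and radians):
On the way, in this order (a step that is already met when the one before it is completed fails the run):
1. the microplate is tipped up on edge at the cooling plate's front edge (angle between microplate's own z axis and vertical between 1.05 and 2.1 rad and x of microplate_mid in the frame of cooling_plate between -0.1 and -0.01 m and height (world z) of any of microplate_corner0, microplate_corner1, microplate_corner2, microplate_corner3 below 0.03 m), for 0.02 s.
2. it lies turned over, wells up, on the cooling plate (angle between microplate's own z axis and vertical above 2.9 rad and height (world z) of microplate_mid below 0.02 m and x of microplate_mid in the frame of cooling_plate above -0.035 m and linear speed of microplate below 0.05 m/s), for 0.2 s.
At the end, for the whole second after the job is handed in: The microplate lies flat on the cooling plate, wells up (within 5 degrees), its long side within 5 mm of the fence and square to it within 0.06 rad, not more than 20 mm off centre sideways, at rest; the bystanders are within 20 mm of where they stood (angle between microplate's own z axis and vertical above 3.05 rad and height (world z) of microplate_mid between 0.01 and 0.0165 m and x of microplate_mid in the frame of cooling_plate between 0.0272 and 0.0357 m and y of microplate_mid in the frame of cooling_plate between -0.02 and 0.02 m and angle between the x axis of microplate and the x axis of cooling_plate, either way round below 0.06 rad and linear speed of microplate below 0.01 m/s and angular speed of microplate below 0.1 rad/s and distance of each of amber_jar, petri_stack, dropper_a, timer from where it was at the start of the episode below 0.02 m); the robot touches nothing.
It fails at once if the microplate is lifted or carried: all its corners are more than 30 mm above the table (height (world z) of each of microplate_corner0, microplate_corner1, microplate_corner2, microplate_corner3 above 0.03 m).
It fails at once if the small amber jar with black lid is pushed away or knocked over (distance of amber_jar from where it was at the start of the episode above 0.02 m or angle between amber_jar's own z axis and vertical above 0.5 rad).
It fails at once if the stack of petri dishes is pushed away or knocked over (distance of petri_stack from where it was at the start of the episode above 0.02 m or angle between petri_stack's own z axis and vertical above 0.5 rad).
It fails at once if the brown dropper bottle is pushed away or knocked over (distance of dropper_a from where it was at the start of the episode above 0.02 m or angle between dropper_a's own z axis and vertical above 0.5 rad).
It fails at once if the white lab timer is pushed away or knocked over (distance of timer from where it was at the start of the episode above 0.02 m or angle between timer's own z axis and vertical above 0.5 rad).
It also fails if it takes over 64 s, if anything falls off the work surface, if the arm or the gripper's body presses on something with over 40 N, if the wrist force passes 120 N, or if a joint passes its speed limit or range.

## Working session

There is one attempt and no reset: what is moved stays moved. The work goes in short steps, Python scripts to look and compute and a shell command to move; the robot and the scene stay as the last step left them, time stands still between calls to the robot, and variables do not carry over. Pictures are saved under pics/ and viewed, about 8 in all and at most 12, crops included, and the job is handed in when it is done.

```bash
mkdir -p pics; cat > h.py <<'E'
import numpy as np, cv2
from workcell import env
def snap(n,f):
    im=env.grab_frame(n)[:,:,::-1]; cv2.imwrite('pics/'+f,im); return im
def ray(n,u,v,z=0):
    c=env.get_calibration(n);R=np.array(c['R']);t=np.array(c['t']).ravel()
    d=np.array([(u-c['cx'])/c['fx'],(v-c['cy'])/c['fy'],1])
    if n=='wrist':
        a=d[:2];r=np.hypot(*a);d=np.r_[a/r*np.sin(r),np.cos(r)]
    o=-R.T@t;w=R.T@d
    return (o+w*(z-o[2])/w[2])
def proj(n,X):
    c=env.get_calibration(n);p=np.array(c['R'])@np.array(X)+np.array(c['t']).ravel()
    return [c['fx']*p[0]/p[2]+c['cx'],c['fy']*p[1]/p[2]+c['cy']]
E
python3 - <<'E'
from h import *
a=snap('scene','a.png');b=snap('side','b.png')
s=env.state();print(s)
cv2.imwrite('pics/ab.png',cv2.resize(np.vstack([a,b]),(800,1000))[:]) 
E
```

```text
{'time_s': 0.1, 'qpos': array([ 6.31969835e+01,  1.83493980e+01,  8.96997107e+01, -1.80953115e-03,
        7.20419196e+01, -1.14517049e+00]), 'qvel': array([ 0.0371543 , -0.09708826, -0.15256033,  0.04182537,  0.01587235,
        0.02618135]), 'effort': array([ 1.03212857e-03, -4.13334632e+01, -2.32508236e+01,  7.30281277e-02,
        4.22237534e-02, -5.95751408e-05]), 'ee_pos': array([248.7754362 , 517.90802826, 213.18810489]), 'ee_rot': array([-1.79908956e+02, -9.91161802e-05,  1.54342713e+02]), 'force': array([-0.0190836 , -0.91218647,  0.26993731]), 'torque': array([-0.04351862,  0.02239431,  0.00766378]), 'gripper_width': 91.12156017689848}
```

View pics/a.png

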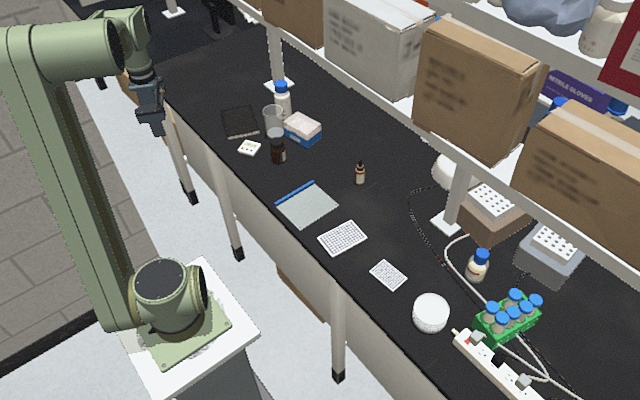

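View pics/b.png

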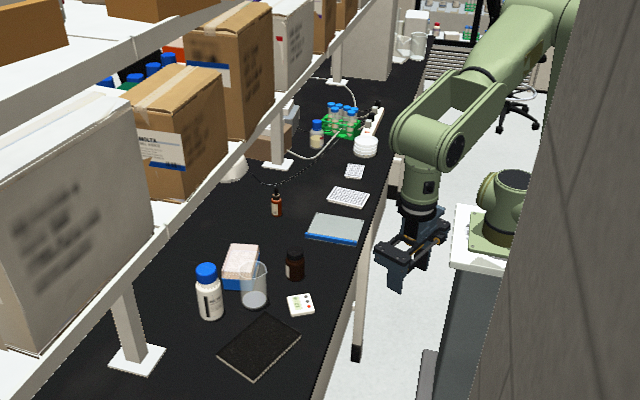

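Candidates for the microplate: the plate at scene (342,238), next to the grey cooling plate at (307,205), and a smaller look-alike at (388,274). The jar is at (278,153), the dropper at (360,173), the petri stack at (431,313) and the timer at (249,148). I'll check the choice in close crops.

```bash
python3 - <<'E'
from h import *
a=cv2.imread('pics/a.png');b=cv2.imread('pics/b.png')
A=cv2.resize(a[165:300,260:420],None,fx=5,fy=5,interpolation=cv2.INTER_CUBIC)[:600]
B=cv2.resize(b[150:250,290:390],None,fx=6,fy=6,interpolation=cv2.INTER_CUBIC)
cv2.imwrite('pics/A.png',A[:600]);cv2.imwrite('pics/B.png',B)
for p in [(342,238),(388,274),(307,205),(431,313),(360,185),(278,163),(249,148)]: print(p,ray('scene',*p).round())
E
```

```text
(342, 238) [512. -60.   0.]
(388, 274) [ 532. -244.    0.]
(307, 205) [509. 116.   0.]
(431, 313) [ 537. -408.    0.]
(360, 185) [701.  74.   0.]
(278, 163) [548. 338.   0.]
(249, 148) [511. 470.   0.]
```

View pics/A.png

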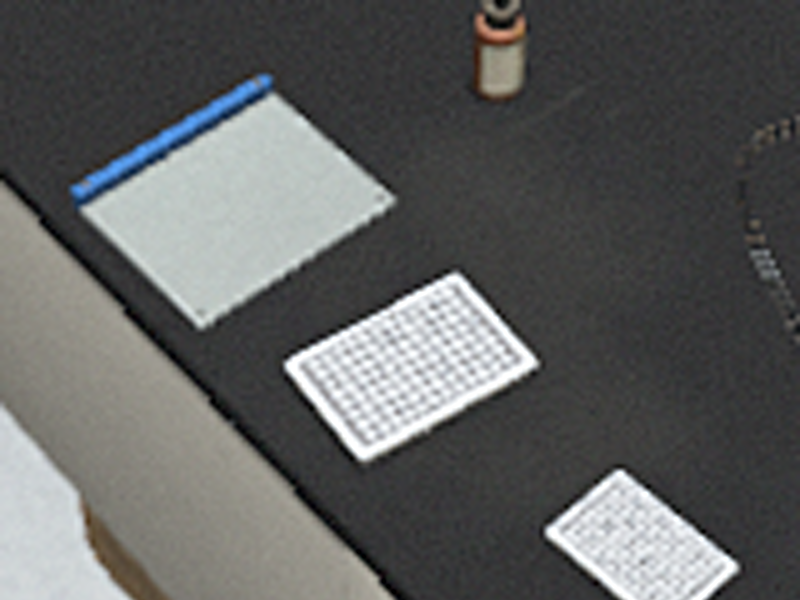

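View pics/B.png

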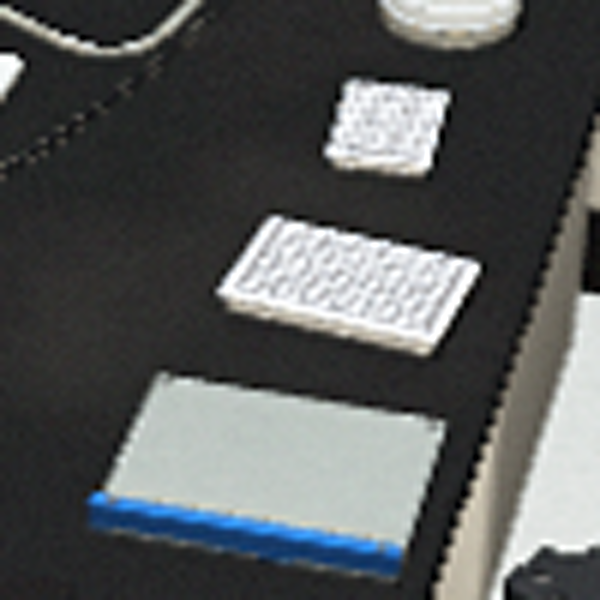

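```bash
python3 - <<'E'
from h import *
for z,P,n in [(6,[(203,326),(395,202),(82,207),(272,97)],'slab'),(14.4,[(286,367),(457,272),(541,363),(366,461)],'mp'),(18,[(73,185),(266,77)],'fence')]:
    for p in P: print(n,ray('scene',p[0]/5+260,p[1]/5+165,z).round(1))
for z,P,n in [(6,[(445,422),(160,374)],'slab B'),(14.4,[(217,290),(430,347),(482,263),(272,215)],'mp B')]:
    for p in P: print(n,ray('side',p[0]/6+290,p[1]/6+150,z).round(1))
E
```

```text
slab [429.4  40.9   6. ]
slab [585.5  44.4   6. ]
slab [426.6 169.1   6. ]
slab [580.8 169.2   6. ]
mp [446.1 -22.   14.4]
mp [574.1 -30.7  14.4]
mp [ 567.4 -117.2   14.4]
mp [ 440.5 -106.2   14.4]
fence [427.7 178.9  18. ]
fence [582.3 177.   18. ]
slab B [424.4  46.7   6. ]
slab B [582.5  49.6   6. ]
mp B [571.6 -27.6  14.4]
mp B [444.9  -8.3  14.4]
mp B [ 434.2 -100.7   14.4]
mp B [ 562.  -114.2   14.4]
```

Scene crop: the microplate's corners are at crop (286,367), (457,272), (541,363) and (366,461). It measures about 128 x 86 mm, so it is the right one, and it faces the front edge, which runs from crop (203,326) to (395,202). The step is along world x at y≈45, the push is along +y, and the plate is yawed about -4.5°. I'll move in behind it, jaws open along x, so that two fingertips push.

```bash
python3 -m jog '[{"dx":0.016,"dy":-0.045,"wz":-0.11},{"dx":0.016,"dy":-0.045,"wz":-0.11},{"dx":0.016,"dy":-0.045,"wz":-0.11},{"dx":0.016,"dy":-0.045,"wz":-0.11},{"dx":0.016,"dy":-0.045,"wz":-0.11},{"dx":0.016,"dy":-0.045,"wz":-0.11},{"dx":0.016,"dy":-0.045,"wz":-0.11},{"dx":0.016,"dy":-0.045,"wz":-0.11},{"dx":0.016,"dy":-0.045,"wz":-0.11},{"dx":0.016,"dy":-0.045,"wz":-0.11}]'
python3 -m jog '[{"dx":0.016,"dy":-0.045},{"dx":0.016,"dy":-0.045},{"dx":0.016,"dy":-0.045},{"dx":0.016,"dy":-0.045},{"dx":0.016,"dy":-0.045},{"dx":0.016,"dy":-0.033},{"dz":-0.02},{"dz":-0.02},{},{}]'
python3 - <<'E'
from h import *
im=snap('wrist','w1.png')
for X in [(428,45,6),(585,45,6),(505,171,18)]: print(X,proj('scene',X))
print(env.get_calibration('wrist'))
E
```

```text
(428, 45, 6) [np.float64(299.45099716079443), np.float64(229.6074530045843)]
(585, 45, 6) [np.float64(338.7669645524702), np.float64(205.3630133998731)]
(505, 171, 18) [np.float64(295.51882903778926), np.float64(192.19568727688568)]
{'fx': 309.70691628693146, 'fy': 309.70691628693146, 'cx': 324.4065203847672, 'cy': 198.22289449488093, 'R': array([[ 4.33520335e-01,  9.01143433e-01, -7.95013450e-04],
       [ 8.63807967e-01, -4.15307425e-01,  2.85228923e-01],
       [ 2.56701996e-01, -1.24339277e-01, -9.58459091e-01]]), 't': array([-574.47256829,  -31.43634024,  390.92315323])}invalid input
invalid input
```

View pics/w1.png

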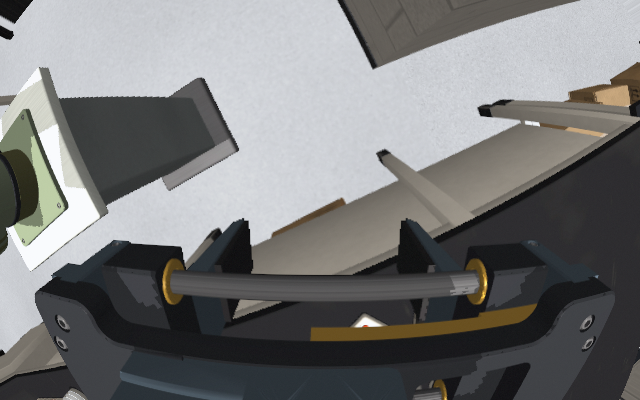

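```bash
python3 -m jog '[{"dx":0.016,"dy":-0.045,"dz":0,"wx":0,"wy":0,"wz":-0.11,"grip":-1},{"dx":0.016,"dy":-0.045,"dz":0,"wx":0,"wy":0,"wz":-0.11,"grip":-1},{"dx":0.016,"dy":-0.045,"dz":0,"wx":0,"wy":0,"wz":-0.11,"grip":-1},{"dx":0.016,"dy":-0.045,"dz":0,"wx":0,"wy":0,"wz":-0.11,"grip":-1},{"dx":0.016,"dy":-0.045,"dz":0,"wx":0,"wy":0,"wz":-0.11,"grip":-1},{"dx":0.016,"dy":-0.045,"dz":0,"wx":0,"wy":0,"wz":-0.11,"grip":-1},{"dx":0.016,"dy":-0.045,"dz":0,"wx":0,"wy":0,"wz":-0.11,"grip":-1},{"dx":0.016,"dy":-0.045,"dz":0,"wx":0,"wy":0,"wz":-0.11,"grip":-1},{"dx":0.016,"dy":-0.045,"dz":0,"wx":0,"wy":0,"wz":-0.11,"grip":-1},{"dx":0.016,"dy":-0.045,"dz":0,"wx":0,"wy":0,"wz":-0.11,"grip":-1}]'
python3 -m jog '[{"dx":0.016,"dy":-0.045,"dz":0,"wx":0,"wy":0,"wz":0,"grip":-1},{"dx":0.016,"dy":-0.045,"dz":0,"wx":0,"wy":0,"wz":0,"grip":-1},{"dx":0.016,"dy":-0.045,"dz":0,"wx":0,"wy":0,"wz":0,"grip":-1},{"dx":0.016,"dy":-0.045,"dz":0,"wx":0,"wy":0,"wz":0,"grip":-1},{"dx":0.016,"dy":-0.045,"dz":0,"wx":0,"wy":0,"wz":0,"grip":-1},{"dx":0.016,"dy":-0.035,"dz":-0.02,"wx":0,"wy":0,"wz":0,"grip":-1},{"dx":0,"dy":0,"dz":-0.02,"wx":0,"wy":0,"wz":0,"grip":-1},{"dx":0,"dy":0,"dz":0,"wx":0,"wy":0,"wz":0,"grip":-1}]'
python3 - <<'E'
from h import *
print(env.state()['ee_pos'],env.state()['ee_rot'])
im=snap('wrist','w2.png')
import json
c=env.get_calibration('wrist');json.dump({k:np.array(v).tolist() for k,v in c.items()},open('w2.json','w'))
E
```

```text
time_s: 1.15
ee_pos: [409.1, 66.4, 214.0]
ee_rot: [180.0, -0.0, 91.1]
force: [1.8, 0.1, -0.6]
gripper_width: 91.5
time_s: 1.95
ee_pos: [503.0, -191.9, 170.8]
ee_rot: [-179.6, -0.2, 91.2]
force: [-0.9, 1.2, 0.2]
gripper_width: 91.6
[ 503.03271346 -191.93341103  170.81804987] [-1.79625615e+02 -1.69897815e-01  9.12048080e+01]
```

View pics/w2.png

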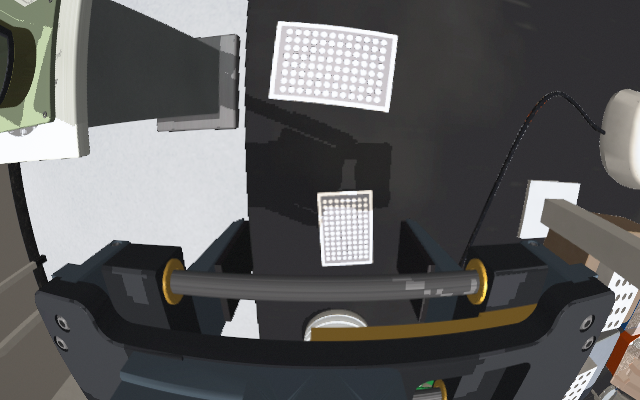

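```bash
python3 - <<'E'
from h import *
for p in [(277,22),(397,35),(389,111),(269,98),(318,194),(372,190)]: print(ray('wrist',*p,14.4).round(1))
print(ray('wrist',365,316,57))
E
```

```text
[449.4 -15.3  14.4]
[576.5 -25.7  14.4]
[ 569.9 -109.8   14.4]
[442.8 -99.   14.4]
[ 496.4 -203.    14.4]
[ 555.9 -197.    14.4]
[ 553.24672405 -335.62250849   57.        ]
```

```bash
python3 -m jog '[{"dx":0.002,"dy":0.021,"dz":-0.03,"wx":0.07,"wy":0,"wz":-0.02,"grip":-1},{"dx":0.002,"dy":0.021,"dz":-0.03,"wx":0.07,"wy":0,"wz":0,"grip":-1},{"dx":0,"dy":0,"dz":-0.03,"wx":0,"wy":0,"wz":0,"grip":-1},{"dx":0,"dy":0,"dz":-0.03,"wx":0,"wy":0,"wz":0,"grip":-1},{"dx":0,"dy":0,"dz":-0.025,"wx":0,"wy":0,"wz":0,"grip":-1},{"dx":0,"dy":0,"dz":-0.01,"wx":0,"wy":0,"wz":0,"grip":-1},{"dx":0,"dy":0,"dz":0,"wx":0,"wy":0,"wz":0,"grip":-1},{"dx":0,"dy":0,"dz":0,"wx":0,"wy":0,"wz":0,"grip":-1}]'
python3 - <<'E'
from h import *
s=env.state();print(s['ee_pos'],s['ee_rot'],s['force'],s['qpos'])
E
```

```text
time_s: 2.8
ee_pos: [510.1, -149.7, 20.4]
ee_rot: [179.8, -8.0, 90.2]
force: [0.2, -0.3, 0.3]
gripper_width: 91.5
[ 510.06332882 -149.69430328   20.39800105] [179.79285835  -7.97317759  90.22787316] [ 0.18101105 -0.29484504  0.31385849] [-22.29194446  27.14492316 108.14976198  10.0332319   48.02267788
 -29.44123323]
```

```bash
python3 -m jog '[{"dx":-0.001,"dy":0,"dz":-0.01,"wx":0,"wy":0,"wz":0,"grip":-1},{"dx":0,"dy":0.008,"dz":-0.005,"wx":0,"wy":0,"wz":0,"grip":-1},{"dx":0,"dy":0.008,"dz":0,"wx":0,"wy":0,"wz":0,"grip":-1},{"dx":0,"dy":0.006,"dz":0,"wx":0,"wy":0,"wz":0,"grip":-1},{"dx":0,"dy":0.006,"dz":0,"wx":0,"wy":0,"wz":0,"grip":-1},{"dx":0,"dy":0.006,"dz":0,"wx":0,"wy":0,"wz":0,"grip":-1},{"dx":0,"dy":0.006,"dz":0,"wx":0,"wy":0,"wz":0,"grip":-1},{"dx":0,"dy":0.006,"dz":0,"wx":0,"wy":0,"wz":0,"grip":-1},{"dx":0,"dy":0.006,"dz":0,"wx":0,"wy":0,"wz":0,"grip":-1},{"dx":0,"dy":0.006,"dz":0,"wx":0,"wy":0,"wz":0,"grip":-1}]'
python3 -m jog '[{"dx":0,"dy":0.006,"dz":0,"wx":0,"wy":0,"wz":0,"grip":-1},{"dx":0,"dy":0.006,"dz":0,"wx":0,"wy":0,"wz":0,"grip":-1},{"dx":0,"dy":0.006,"dz":0,"wx":0,"wy":0,"wz":0,"grip":-1},{"dx":0,"dy":0.004,"dz":0,"wx":0,"wy":0,"wz":0,"grip":-1},{"dx":0,"dy":0,"dz":0,"wx":0,"wy":0,"wz":0,"grip":-1}]'
python3 - <<'E'
from h import *
s=env.state();print(s['ee_pos'],s['ee_rot'],s['force'],s['qpos'])
a=snap('scene','a3.png');b=snap('wrist','w3.png')
A=cv2.resize(a[165:285,260:420],None,fx=4,fy=4,interpolation=cv2.INTER_CUBIC)
cv2.imwrite('pics/c3.png',np.hstack([cv2.resize(A,(400,300)),cv2.resize(b,(480,300))[:,:400]]))
E
```

```text
time_s: 3.8
ee_pos: [508.0, -91.2, 4.0]
ee_rot: [179.9, -8.0, 90.2]
force: [-0.4, -0.6, 0.1]
gripper_width: 91.2
time_s: 4.3
ee_pos: [507.8, -69.0, 3.9]
ee_rot: [180.0, -8.0, 90.2]
force: [-1.3, -0.3, 0.4]
gripper_width: 91.4
[507.78872635 -69.02373404   3.93360895] [179.95223406  -8.03928173  90.20658854] [-1.28225271 -0.25678492  0.42461565] [-14.13252395  26.83475143 112.35178942  11.40375367  43.34003475
 -22.81477786]
```

View pics/w3.png

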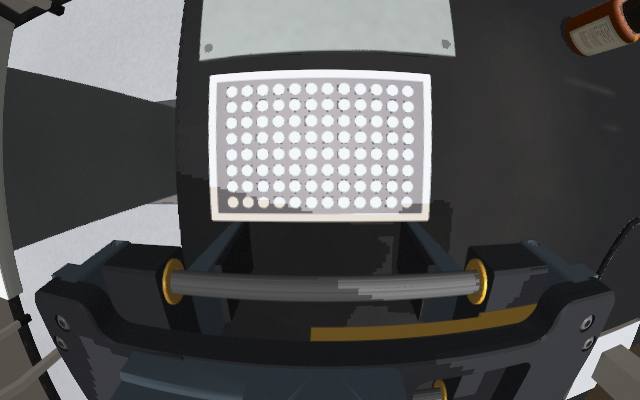

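The plate is square to both fingers, with its rear corners at (211,220) and (430,221). The slab's front corners, at (203,60) and (455,55), are just ahead.

```bash
python3 - <<'E'
from h import *
for p in [(201,60),(455,55)]: print(ray('wrist',*p,6).round(1))
for p in [(210,75),(432,74),(211,220),(430,221)]: print(ray('wrist',*p,14.4).round(1))
E
```

```text
[431.9  45.7   6. ]
[588.4  50.1   6. ]
[441.7  32.9  14.4]
[569.1  33.5  14.4]
[441.4 -51.6  14.4]
[569.2 -51.8  14.4]
```

```bash
python3 -m jog '[{"dx":0,"dy":0.004,"dz":0,"wx":0,"wy":0,"wz":0.01,"grip":-1},{"dx":0,"dy":0.004,"dz":0,"wx":0,"wy":0,"wz":0.01,"grip":-1},{"dx":0,"dy":0.004,"dz":0,"wx":0,"wy":0,"wz":0,"grip":-1},{"dx":0,"dy":0.002,"dz":0,"wx":0,"wy":0,"wz":0,"grip":-1},{"dx":0,"dy":0.002,"dz":0,"wx":0,"wy":0,"wz":0,"grip":-1},{"dx":0,"dy":0,"dz":0,"wx":0,"wy":0,"wz":0,"grip":-1}]'
for i in 1 2 3; do python3 -m jog '[{"dx":0,"dy":0.002,"dz":0,"wx":0,"wy":0,"wz":0,"grip":-1},{"dx":0,"dy":0,"dz":0,"wx":0,"wy":0,"wz":0,"grip":-1}]'; done
```

```text
time_s: 5.0
ee_pos: [507.9, -53.4, 4.0]
ee_rot: [179.9, -8.0, 91.3]
force: [-0.0, -0.6, -0.6]
gripper_width: 91.2
time_s: 5.2
ee_pos: [508.0, -51.5, 4.0]
ee_rot: [179.9, -8.0, 91.3]
force: [-0.3, 0.2, 1.0]
gripper_width: 90.9
time_s: 5.4
ee_pos: [508.2, -50.2, 4.1]
ee_rot: [179.9, -8.0, 91.4]
force: [0.3, -2.7, -0.1]
gripper_width: 91.6
time_s: 5.6
ee_pos: [508.3, -50.0, 4.1]
ee_rot: [179.9, -7.8, 91.5]
force: [-1.6, -10.5, 1.3]
gripper_width: 91.1
```

```bash
cat > arc.py <<'E'
import numpy as np
def tcp(a):
    th=np.interp(a,[0,30,65,90,110],[8,25,25,0,-20]);A=np.radians(a);T=np.radians(th)
    inw=np.array([np.cos(A),-np.sin(A)]);up=np.array([np.sin(A),np.cos(A)])
    if a<=47: C=-81.5*inw+4.4*up
    elif a<=90: C=np.array([5.96,0])-85.5*inw
    else: C=np.array([9.96,0])-85.5*inw-4*up
    d=3;ph=min(T+A,np.pi/2)
    F=C+d*(np.sin(ph)*inw-np.cos(ph)*up)
    return F-16*np.array([np.cos(T),np.sin(T)]),T
L=[0,2.5,5,7.5,10,12.5,15,17.5,20]+list(range(25,116,5))
p0,t0=tcp(0);q,t=p0,t0
for a in L[1:]:
    p,T=tcp(a);print(a,'d(mm)',(p-q).round(1),'wx',round(T-t,3),'cum',(p-p0).round(1),'tilt',round(np.degrees(T)));q,t=p,T
E
python3 arc.py
```

```text
2.5 d(mm) [0.4 3.2] wx 0.025 cum [0.4 3.2] tilt 9
5 d(mm) [0.6 3.2] wx 0.025 cum [1.  6.3] tilt 11
7.5 d(mm) [0.7 3.1] wx 0.025 cum [1.7 9.5] tilt 12
10 d(mm) [0.9 3.1] wx 0.025 cum [ 2.6 12.6] tilt 14
12.5 d(mm) [1.1 3.1] wx 0.025 cum [ 3.6 15.7] tilt 15
15 d(mm) [1.2 3. ] wx 0.025 cum [ 4.9 18.7] tilt 16
17.5 d(mm) [1.4 3. ] wx 0.025 cum [ 6.2 21.7] tilt 18
20 d(mm) [1.5 3. ] wx 0.025 cum [ 7.7 24.7] tilt 19
25 d(mm) [3.5 5.7] wx 0.049 cum [11.2 30.4] tilt 22
30 d(mm) [4.1 5.5] wx 0.049 cum [15.3 35.9] tilt 25
35 d(mm) [4.1 5.8] wx 0.0 cum [19.5 41.7] tilt 25
40 d(mm) [4.6 5.4] wx 0.0 cum [24.1 47.1] tilt 25
45 d(mm) [5.1 5. ] wx 0.0 cum [29.2 52.1] tilt 25
50 d(mm) [5.5 4.8] wx 0.0 cum [34.7 56.8] tilt 25
55 d(mm) [5.9 4.5] wx 0.0 cum [40.6 61.4] tilt 25
60 d(mm) [6.3 4. ] wx 0.0 cum [46.9 65.4] tilt 25
65 d(mm) [6.6 3.4] wx 0.0 cum [53.5 68.8] tilt 25
70 d(mm) [6.1 4. ] wx -0.087 cum [59.6 72.8] tilt 20
75 d(mm) [6.4 3.5] wx -0.087 cum [66.1 76.3] tilt 15
80 d(mm) [6.7 2.9] wx -0.087 cum [72.8 79.3] tilt 10
85 d(mm) [7.  2.3] wx -0.087 cum [79.8 81.6] tilt 5
90 d(mm) [7.1 1.7] wx -0.087 cum [86.9 83.3] tilt 0
95 d(mm) [7.3 1.4] wx -0.087 cum [94.2 84.7] tilt -5
100 d(mm) [7.4 0.8] wx -0.087 cum [101.5  85.5] tilt -10
105 d(mm) [7.4 0.1] wx -0.087 cum [108.9  85.7] tilt -15
110 d(mm) [ 7.4 -0.5] wx -0.087 cum [116.3  85.2] tilt -20
115 d(mm) [ 6.8 -2.4] wx 0.0 cum [123.1  82.7] tilt -20
```

```bash
python3 -m jog '[{"dx":0,"dy":0.0006,"dz":0.0032,"wx":0.025,"wy":0,"wz":0,"grip":-1},{"dx":0,"dy":0.0007,"dz":0.0032,"wx":0.025,"wy":0,"wz":0,"grip":-1},{"dx":0,"dy":0.0008,"dz":0.0031,"wx":0.025,"wy":0,"wz":0,"grip":-1},{"dx":0,"dy":0.001,"dz":0.0031,"wx":0.025,"wy":0,"wz":0,"grip":-1}]'
python3 - <<'E'
from h import *
s=env.state();print(s['ee_pos'],s['ee_rot'],s['force'])
a=snap('side','b4.png');cv2.imwrite('pics/d4.png',cv2.resize(a[150:250,290:410],None,fx=5,fy=5,interpolation=cv2.INTER_CUBIC))
E
```

```text
time_s: 6.0
ee_pos: [508.3, -46.7, 16.7]
ee_rot: [179.7, -13.6, 91.4]
force: [-2.3, -9.6, 1.9]
gripper_width: 91.3
[508.28968894 -46.71004298  16.74133139] [179.71023469 -13.58486572  91.44714533] [-2.33323792 -9.57670964  1.85907449]
```

View pics/d4.png

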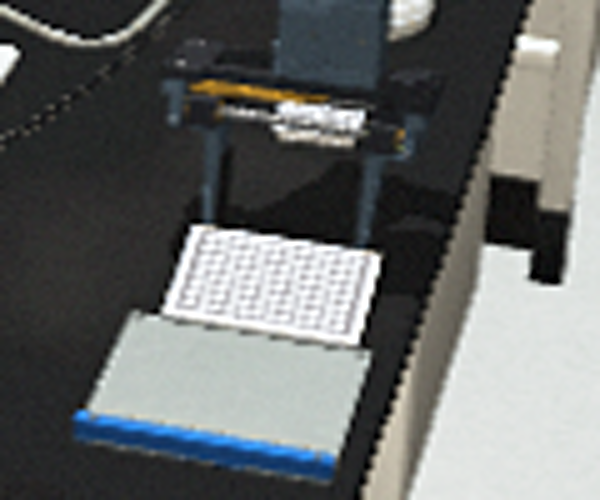

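The side crop shows the fingers at (212,220) and (368,240) still on the rear side, now raised. The force is still 9.6 N with the tip above the flat plate's height, so the plate is tipping. I'll continue the arc.

```bash
python3 -m jog '[{"dx":0,"dy":0.0011,"dz":0.0031,"wx":0.025,"wy":0,"wz":0,"grip":-1},{"dx":0,"dy":0.0012,"dz":0.003,"wx":0.025,"wy":0,"wz":0,"grip":-1},{"dx":0,"dy":0.0014,"dz":0.003,"wx":0.025,"wy":0,"wz":0,"grip":-1},{"dx":0,"dy":0.0015,"dz":0.003,"wx":0.025,"wy":0,"wz":0,"grip":-1},{"dx":0,"dy":0.0018,"dz":0.0029,"wx":0.025,"wy":0,"wz":0,"grip":-1},{"dx":0,"dy":0.0018,"dz":0.0029,"wx":0.025,"wy":0,"wz":0,"grip":-1},{"dx":0,"dy":0.002,"dz":0.0028,"wx":0.025,"wy":0,"wz":0,"grip":-1},{"dx":0,"dy":0.0021,"dz":0.0028,"wx":0.025,"wy":0,"wz":0,"grip":-1}]'
python3 -m jog '[{"dx":0,"dy":0.0042,"dz":0.0057,"wx":0,"wy":0,"wz":0,"grip":-1},{"dx":0,"dy":0.0047,"dz":0.0054,"wx":0,"wy":0,"wz":0,"grip":-1},{"dx":0,"dy":0.0051,"dz":0.005,"wx":0,"wy":0,"wz":0,"grip":-1}]'
python3 - <<'E'
from h import *
s=env.state();print(s['ee_pos'],s['ee_rot'],s['force'])
a=snap('side','b5.png');c=snap('scene','a5.png')
cv2.imwrite('pics/d5.png',np.hstack([cv2.resize(x,(400,400),interpolation=cv2.INTER_CUBIC) for x in (a[150:250,290:390],c[155:255,260:360])]))
E
```

```text
time_s: 6.85
ee_pos: [508.2, -32.3, 40.4]
ee_rot: [179.4, -25.2, 91.5]
force: [-1.2, -6.8, 2.7]
gripper_width: 91.2
time_s: 7.15
ee_pos: [507.9, -18.1, 56.9]
ee_rot: [179.5, -25.2, 91.5]
force: [-2.1, -7.0, 5.4]
gripper_width: 91.4
[507.87054411 -18.13627701  56.87202711] [179.48889204 -25.18774454  91.50022274] [-2.06605771 -6.96514772  5.44763712]
```

View pics/d5.png

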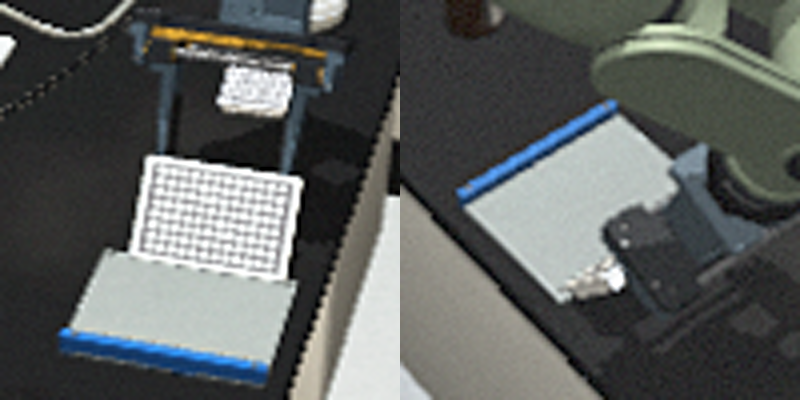

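Side crop: the plate stands at about 45°, its top edge at (150,158)–(300,178) with the fingers behind. I'll continue to near upright.

```bash
python3 -m jog '[{"dx":0,"dy":0.0055,"dz":0.0048,"wx":0,"wy":0,"wz":0,"grip":-1},{"dx":0,"dy":0.0059,"dz":0.0045,"wx":0,"wy":0,"wz":0,"grip":-1},{"dx":0,"dy":0.0063,"dz":0.004,"wx":0,"wy":0,"wz":0,"grip":-1},{"dx":0,"dy":0.0066,"dz":0.0034,"wx":0,"wy":0,"wz":0,"grip":-1}]'
python3 -m jog '[{"dx":0,"dy":0.0061,"dz":0.004,"wx":-0.087,"wy":0,"wz":0,"grip":-1},{"dx":0,"dy":0.0064,"dz":0.0035,"wx":-0.087,"wy":0,"wz":0,"grip":-1},{"dx":0,"dy":0.0067,"dz":0.0029,"wx":-0.087,"wy":0,"wz":0,"grip":-1}]'
python3 - <<'E'
from h import *
a=snap('side','b6.png');c=snap('scene','a6.png')
cv2.imwrite('pics/d6.png',np.hstack([cv2.resize(x,(400,400),interpolation=cv2.INTER_CUBIC) for x in (a[150:250,290:390],c[155:255,260:360])]))
E
```

```text
time_s: 7.65
ee_pos: [507.7, 7.3, 73.6]
ee_rot: [179.5, -25.3, 91.5]
force: [-1.8, -5.0, 6.9]
gripper_width: 91.3
time_s: 7.95
ee_pos: [508.3, 26.5, 83.9]
ee_rot: [179.8, -10.1, 91.3]
force: [0.3, -0.4, 0.2]
gripper_width: 91.2
```

View pics/d6.png

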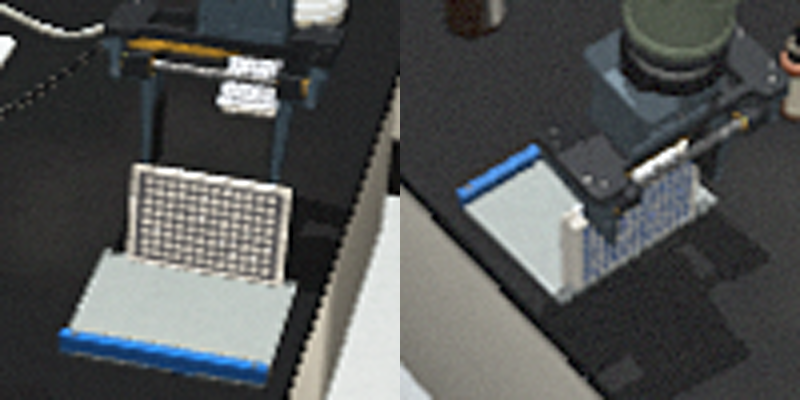

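Scene crop: the plate stands upright at the step, its wells side (blue) facing the fingers. I'll push it past upright.

```bash
python3 -m jog '[{"dx":0,"dy":0.005,"dz":0,"wx":-0.087,"wy":0,"wz":0,"grip":-1},{"dx":0,"dy":0.005,"dz":0,"wx":-0.087,"wy":0,"wz":0,"grip":-1},{"dx":0,"dy":0.005,"dz":0,"wx":0,"wy":0,"wz":0,"grip":-1},{"dx":0,"dy":0.005,"dz":0,"wx":0,"wy":0,"wz":0,"grip":-1},{"dx":0,"dy":0.005,"dz":0,"wx":0,"wy":0,"wz":0,"grip":-1},{"dx":0,"dy":0.005,"dz":0,"wx":0,"wy":0,"wz":0,"grip":-1},{"dx":0,"dy":0.005,"dz":0,"wx":0,"wy":0,"wz":0,"grip":-1},{"dx":0,"dy":0,"dz":0,"wx":0,"wy":0,"wz":0,"grip":-1},{"dx":0,"dy":0,"dz":0,"wx":0,"wy":0,"wz":0,"grip":-1},{"dx":0,"dy":0,"dz":0,"wx":0,"wy":0,"wz":0,"grip":-1}]'
python3 - <<'E'
from h import *
a=snap('side','b7.png');c=snap('scene','a7.png')
cv2.imwrite('pics/d7.png',np.hstack([cv2.resize(x,(400,400),interpolation=cv2.INTER_CUBIC) for x in (a[150:250,290:390],c[155:255,260:360])]))
E
```

```text
time_s: 9.05
ee_pos: [508.2, 62.6, 86.5]
ee_rot: [-180.0, -0.6, 91.2]
force: [-6.8, 4.1, 26.1]
gripper_width: 90.7
```

View pics/d7.png

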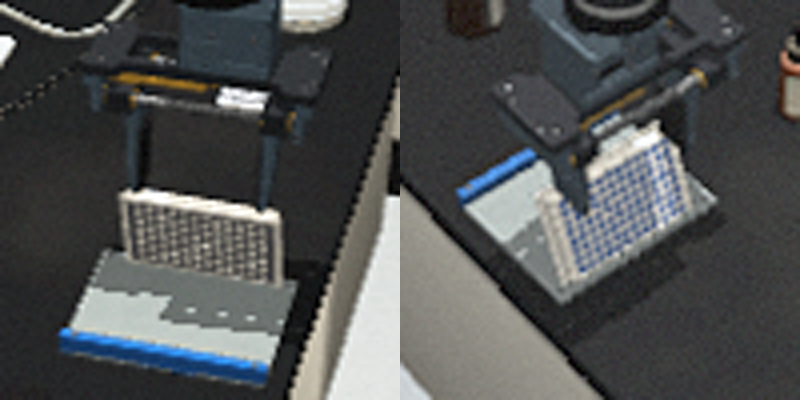

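The plate leans forward past upright, to roughly 105°. The finger ends sit on the body's upper edge (26 N upwards on the tool), so I'll ease up and keep pushing forward.

```bash
python3 -m jog '[{"dx":0,"dy":0.003,"dz":0.003,"wx":0,"wy":0,"wz":0,"grip":-1},{"dx":0,"dy":0.004,"dz":0.001,"wx":0,"wy":0,"wz":0,"grip":-1},{"dx":0,"dy":0.005,"dz":0,"wx":0,"wy":0,"wz":0,"grip":-1},{"dx":0,"dy":0.005,"dz":0,"wx":0,"wy":0,"wz":0,"grip":-1}]'
python3 - <<'E'
from h import *
a=snap('side','b8.png');c=snap('scene','a8.png')
cv2.imwrite('pics/d8.png',np.hstack([cv2.resize(x,(400,400),interpolation=cv2.INTER_CUBIC) for x in (a[150:250,290:390],c[155:255,260:360])]))
E
```

```text
time_s: 9.55
ee_pos: [507.4, 78.0, 86.4]
ee_rot: [-179.8, -0.3, 91.3]
force: [0.2, 0.3, 0.2]
gripper_width: 91.0
```

View pics/d8.png

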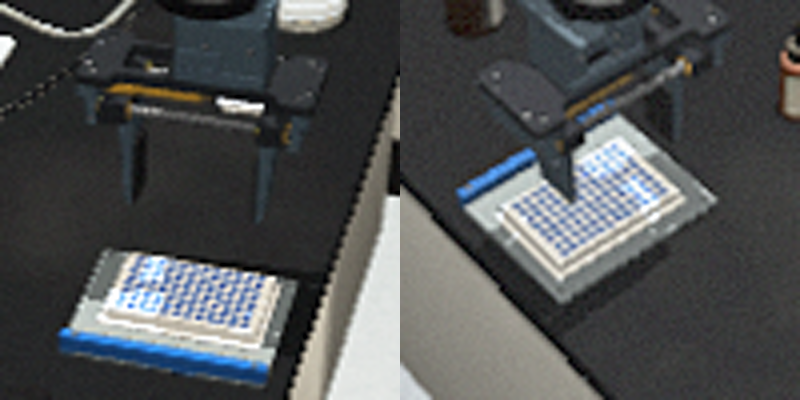

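The side and scene crops show the plate flat on the slab with its wells (blue) up; its rear corners are at about crop (560,278) and (685,197). I've used all 12 views, so checks from here are numerical only.

```bash
python3 -m jog '[{"dx":0,"dy":-0.03,"dz":0.01,"wx":0,"wy":0,"wz":0,"grip":-1},{"dx":0,"dy":-0.04,"dz":0,"wx":0,"wy":0,"wz":0,"grip":-1},{"dx":0,"dy":-0.025,"dz":0,"wx":0,"wy":0,"wz":0,"grip":-1},{"dx":0,"dy":0,"dz":0,"wx":0,"wy":0,"wz":0,"grip":-1},{"dx":0,"dy":0,"dz":0,"wx":0,"wy":0,"wz":0,"grip":-1}]'
python3 - <<'E'
from h import *
for p in [(160,278),(285,197),(100,208)]: print(ray('scene',p[0]/4+260,p[1]/4+155,9).round(1))
print(env.state()['ee_pos'])
# wrist view: white/bright mask bounds by column in the area of plate
im=snap('wrist','w9.png')
from_w={}
c=im.astype(int);
for u in (240,280,320,360,400):
    print(u,[ (v,*c[v,u]) for v in range(0,260,10)])
E
```

```text
time_s: 10.15
ee_pos: [507.8, -17.2, 96.9]
ee_rot: [-179.8, -0.3, 91.2]
force: [0.1, -0.1, -0.2]
gripper_width: 91.1
[440.   58.2   9. ]
[567.6  62.    9. ]
[445.3 147.1   9. ]
[507.7550932  -17.19903216  96.92817426]
240 [(0, np.int64(190), np.int64(192), np.int64(185)), (10, np.int64(192), np.int64(194), np.int64(187)), (20, np.int64(195), np.int64(198), np.int64(190)), (30, np.int64(194), np.int64(196), np.int64(188)), (40, np.int64(193), np.int64(195), np.int64(190)), (50, np.int64(195), np.int64(199), np.int64(190)), (60, np.int64(194), np.int64(196), np.int64(189)), (70, np.int64(191), np.int64(194), np.int64(187)), (80, np.int64(195), np.int64(196), np.int64(191)), (90, np.int64(194), np.int64(196), np.int64(190)), (100, np.int64(198), np.int64(198), np.int64(191)), (110, np.int64(195), np.int64(197), np.int64(191)), (120, np.int64(145), np.int64(147), np.int64(146)), (130, np.int64(55), np.int64(55), np.int64(53)), (140, np.int64(31), np.int64(31), np.int64(31)), (150, np.int64(44), np.int64(44), np.int64(45)), (160, np.int64(30), np.int64(29), np.int64(29)), (170, np.int64(3
[... 4943 characters left out ...]
nt64(187)), (120, np.int64(195), np.int64(198), np.int64(190)), (130, np.int64(48), np.int64(49), np.int64(49)), (140, np.int64(48), np.int64(47), np.int64(50)), (150, np.int64(46), np.int64(47), np.int64(47)), (160, np.int64(29), np.int64(29), np.int64(29)), (170, np.int64(32), np.int64(30), np.int64(30)), (180, np.int64(29), np.int64(28), np.int64(29)), (190, np.int64(30), np.int64(28), np.int64(31)), (200, np.int64(33), np.int64(32), np.int64(31)), (210, np.int64(32), np.int64(32), np.int64(34)), (220, np.int64(29), np.int64(30), np.int64(31)), (230, np.int64(20), np.int64(20), np.int64(21)), (240, np.int64(16), np.int64(13), np.int64(16)), (250, np.int64(16), np.int64(14), np.int64(14))]
```

```bash
python3 -m jog '[{"dx":0,"dy":0.0,"dz":-0.03,"wx":0,"wy":0,"wz":0,"grip":-1},{"dx":0,"dy":0.01,"dz":-0.03,"wx":0,"wy":0,"wz":0,"grip":-1},{"dx":0,"dy":0,"dz":-0.018,"wx":0,"wy":0,"wz":0,"grip":-1},{"dx":0,"dy":0,"dz":-0.009,"wx":0,"wy":0,"wz":0,"grip":-1},{"dx":0,"dy":0,"dz":0,"wx":0,"wy":0,"wz":0,"grip":-1},{"dx":0,"dy":0,"dz":0,"wx":0,"wy":0,"wz":0,"grip":-1}]'
```

```text
time_s: 10.8
ee_pos: [508.6, -6.8, 10.8]
ee_rot: [-180.0, -0.3, 91.3]
force: [-0.0, 0.8, -0.8]
gripper_width: 91.2
```

```bash
python3 -m jog '[{"dx":0,"dy":0.005,"dz":-0.0025,"wx":0,"wy":0,"wz":0,"grip":-1},{"dx":0,"dy":0.01,"dz":0,"wx":0,"wy":0,"wz":0,"grip":-1},{"dx":0,"dy":0.01,"dz":0,"wx":0,"wy":0,"wz":0,"grip":-1},{"dx":0,"dy":0.01,"dz":0,"wx":0,"wy":0,"wz":0,"grip":-1},{"dx":0,"dy":0,"dz":0,"wx":0,"wy":0,"wz":0,"grip":-1}]'
python3 -m jog '[{"dx":0,"dy":0.008,"dz":0,"wx":0,"wy":0,"wz":0.005,"grip":-1},{"dx":0,"dy":0.006,"dz":0,"wx":0,"wy":0,"wz":0,"grip":-1},{"dx":0,"dy":0.006,"dz":0,"wx":0,"wy":0,"wz":0,"grip":-1},{"dx":0,"dy":0.006,"dz":0,"wx":0,"wy":0,"wz":0,"grip":-1},{"dx":0,"dy":0.005,"dz":0,"wx":0,"wy":0,"wz":0,"grip":-1},{"dx":0,"dy":0.004,"dz":0,"wx":0,"wy":0,"wz":0,"grip":-1},{"dx":0,"dy":0.003,"dz":0,"wx":0,"wy":0,"wz":0,"grip":-1},{"dx":0,"dy":0,"dz":0,"wx":0,"wy":0,"wz":0,"grip":-1}]'
```

```text
time_s: 11.3
ee_pos: [508.1, 29.3, 8.0]
ee_rot: [-179.9, -0.3, 91.4]
force: [-0.1, 0.0, -1.4]
gripper_width: 91.1
time_s: 12.1
ee_pos: [507.9, 66.2, 7.8]
ee_rot: [-179.9, -0.3, 91.6]
force: [1.0, -0.4, -0.8]
gripper_width: 91.4
```

Now I'll creep in 2 mm steps until the fence reacts.

```bash
for i in 1 2 3; do python3 -m jog '[{"dx":0,"dy":0.002,"dz":0,"wx":0,"wy":0,"wz":0,"grip":-1},{"dx":0,"dy":0,"dz":0,"wx":0,"wy":0,"wz":0,"grip":-1}]'; done
```

```text
time_s: 12.3
ee_pos: [507.9, 67.9, 7.8]
ee_rot: [-179.9, -0.3, 91.6]
force: [-0.3, 0.1, -0.6]
gripper_width: 91.4
time_s: 12.5
ee_pos: [508.0, 70.0, 7.8]
ee_rot: [-179.9, -0.3, 91.6]
force: [0.2, -0.1, -0.0]
gripper_width: 91.2
time_s: 12.7
ee_pos: [507.9, 71.8, 7.8]
ee_rot: [-179.9, -0.3, 91.6]
force: [0.4, -1.1, -0.9]
gripper_width: 91.5
```

```bash
for i in 1 2 3; do python3 -m jog '[{"dx":0,"dy":0.002,"dz":0,"wx":0,"wy":0,"wz":0,"grip":-1},{"dx":0,"dy":0,"dz":0,"wx":0,"wy":0,"wz":0,"grip":-1}]'; done
```

```text
time_s: 12.9
ee_pos: [507.8, 72.3, 7.8]
ee_rot: [-179.9, -0.1, 91.7]
force: [0.2, -7.7, 0.7]
gripper_width: 91.1
time_s: 13.1
ee_pos: [507.8, 72.7, 7.8]
ee_rot: [-179.9, 0.0, 91.7]
force: [-0.1, -14.4, 2.0]
gripper_width: 90.9
time_s: 13.3
ee_pos: [507.7, 73.1, 7.8]
ee_rot: [-179.8, 0.2, 91.8]
force: [0.5, -21.4, 2.0]
gripper_width: 91.4
```

The plate is firmly seated at TCP y≈72.3, against an expected 73. I'll back off, rise, and check numerically from the scene and wrist images.

```bash
python3 -m jog '[{"dx":0,"dy":-0.008,"dz":0,"wx":0,"wy":0,"wz":0,"grip":-1},{"dx":0,"dy":-0.02,"dz":0,"wx":0,"wy":0,"wz":0,"grip":-1},{"dx":0,"dy":-0.03,"dz":0.01,"wx":0,"wy":0,"wz":0,"grip":-1},{"dx":0,"dy":-0.03,"dz":0.04,"wx":0,"wy":0,"wz":0,"grip":-1},{"dx":0,"dy":0,"dz":0.04,"wx":0,"wy":0,"wz":0,"grip":-1},{"dx":0,"dy":0.03,"dz":0.04,"wx":0,"wy":0,"wz":0,"grip":-1},{"dx":0,"dy":0.03,"dz":0.04,"wx":0,"wy":0,"wz":0,"grip":-1},{"dx":0,"dy":0.03,"dz":0.02,"wx":0,"wy":0,"wz":0,"grip":-1},{"dx":0,"dy":0,"dz":0,"wx":0,"wy":0,"wz":0,"grip":-1},{"dx":0,"dy":0,"dz":0,"wx":0,"wy":0,"wz":0,"grip":-1}]'
python3 - <<'E'
from h import *
im=snap('wrist','w10.png');hsv=cv2.cvtColor(im,cv2.COLOR_BGR2HSV)
# saturated blue blob(s): wells (merged by closing) and fence
m=cv2.inRange(hsv,(95,70,60),(130,255,255));m=cv2.morphologyEx(m,cv2.MORPH_CLOSE,np.ones((7,7)))
n,l,st,ce=cv2.connectedComponentsWithStats(m)
for i in range(1,n):
    if st[i,4]>400:
        box=cv2.boxPoints(cv2.minAreaRect(np.argwhere(l==i)[:,::-1].astype(np.float32)))
        z=20.4 if st[i,3]>40 else 18
        print(st[i],[ray('wrist',*p,z)[:2].round(1).tolist() for p in box])
a0=cv2.imread('pics/a.png').astype(int);a1=snap('scene','a10.png').astype(int)
d=np.abs(a1-a0).max(2)
for nm,(u,v) in dict(jar=(278,153),dropper=(360,173),petri=(431,313),timer=(249,148)).items():
    print(nm,(d[v-15:v+15,u-15:u+15]>60).mean().round(3))
E
```

```text
time_s: 14.3
ee_pos: [507.7, 80.3, 197.8]
ee_rot: [-179.9, -0.3, 91.7]
force: [-0.0, -0.1, -0.6]
gripper_width: 91.0
[ 255   88  143   13 1333] [[425.6, 172.1], [425.5, 185.3], [585.3, 188.8], [585.8, 175.5]]
[ 275  105   94   61 5556] [[449.2, 164.9], [552.5, 167.6], [555.8, 99.4], [449.5, 96.5]]
jar 0.029
dropper 0.0
petri 0.0
timer 0.0
```

```bash
python3 -c "
from workcell import env
print(env.job_done())"
```

```text
the job is handed in; nothing more can be done
None
```

I handed the job in at about 14 s: the microplate was flipped wells up on to the cooling plate and pushed home against the blue fence. The tool gives no verdict, so what follows is from my own checks.

**What I did:** I never gripped the plate; the two open fingertips did all the pushing.
- They squared it and pressed it against the front step with about 10 N.
- They then rose along an arc until it stood upright, and pushed it over.
- Near 105° the finger ends sat on the body's upper edge with 26 N, so I eased up and kept pushing; it then fell flat, wells up.
- Last, I pushed it by the skirt until the fence pushed back with 21 N, then backed off and rose clear.

**Final checks, by numbers only** (I had used all 12 picture views):
- **Distance to the fence:** the wells' centre is at y≈132 mm, against 131 mm expected for a plate touching the fence.
- **Squareness:** the wells' yaw is about 1.5° and the fence's about 1.2°.
- **Sideways:** the plate is about 4 mm off centre.
- **Clear of everything:** force on the tool was about 0 after the retreat.
- **Bystanders:** the dropper, petri stack and timer show no change in the scene picture. The jar's patch changed by 3%. I put that down to the arm having moved away, since it never came near the jar, but I did not check further.

One disagreement: the first fixes of the front step from the scene and side cameras differed by about 5 mm. Contact put it at y≈47.5 mm, which matches the wrist camera.

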